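# Brake on and decompression valve in before starting a warm chainsaw

### The arm

A 6-joint arm with a two-finger parallel gripper is mounted at the origin on the work surface. World frame = base frame: x ahead of the robot, y to its left, z up, the work surface at z = 0. Lengths are in m, angles in rad, forces in N, time in s.
With the tool pointing down it reaches from about 0.35 to 0.875 m from the base axis. Payload 4.2 kg.
Tool frame: the origin (TCP) lies at the very end of the fingers, on their centre line; the grasp point (between the pads) lies 19 mm behind it (grip_point_offset is the distance from the TCP to the grasp point, in m); z points along the fingers, y is the line along which they close (so a half turn about z gives the same grasp; the last joint's range is limited). The gripper opens to 87 mm and grips with 3 to 60 N. Pads are 19 mm wide; open, the fingers measure 117 mm over their backs; the gripper's body (75 mm by 190 mm) begins 51 mm behind the grasp point.
Start: joints at [-0.852, 0.385, 0.008, 0, -1.194, -0.259], TCP at [0.277, -0.56, 0.223] pointing down, gripper open.
Joint ranges: [-3.14, 3.14], [-1.21, 2.06], [-1.07, 1.41], [-3.16, 2.05], [-2.99, -0.16], [-3.1, 3.1]. Speed limits (rad/s): [2.79, 2.79, 3.14, 3.14, 3.14, 3.14].

### API

Orientations are given as a unit quaternion [x, y, z, w].
In Python, from workcell import * gives the robot as it stands. The module is installed in compiled form; this text tells all that it offers.
- The arm moves only by the tool jog_arm, never from a script. Its argument "motion" is a list of rows, each an object of numbers: "x", "y", "z": the shift along the tool's x, y, z in units of 1 m (1.0 is 1 m); "rx", "ry", "rz": the turn, a rotation vector about the tool's x, y, z in units of 180 degrees (1.0 is 180 degrees). In form: [{"x": .., "y": .., "z": .., "rx": .., "ry": .., "rz": ..}, ...]. A call has 1 to 5 rows; each row is the pose to reach, as a shift and turn from the pose commanded when the call began, along the tool's axes at that moment, turning the shorter way round; what a row does not reach only later rows make up. A row lasts 1/8 s, in which the tool goes at most 62.5 mm and 10.7 degrees, less where a joint would pass 70% of its speed; a pose out of reach is approached as far as the arm can. A call with a number of a shift or a turn outside -1 to 1 is refused whole. A call with a gripper value outside its range is refused whole. "jaw" is the closure, from -1 (fully open) to 1 (shut), set as the call begins (left out, the last holds). The fingers move at their own pace and stop on an object; "squeeze" is the grip in N (left out, the last holds). Time passes only in rows, so rows that repeat a pose let the fingers close. It gives the time, the measured TCP pose, the force, the opening and the grip force at its end, in the units of the state.
- state(): the state, without advancing time (a new reading comes with each control period).
- get_image(name): name is "scene" or "side" or "wrist"; returns (picture, depth): 480x640x3 uint8, blue, green, red; 480x640 float32, m along the optical axis (not along the pixel's ray), 0 where there is no reading.
- camera_model(name): a dict with "mtx" (3x3 intrinsics, pixels), "cam_to_world" (4x4, takes a point from camera to world coordinates). Camera axes: x right, y up, looking along -z (the intrinsics and any distortion apply to the point x, -y, -z); pixel columns grow to the right and rows downward; lengths in m; the calibration is good to about 2 mm. The wrist camera is an equidistant fisheye: a pixel r from the principal point sees the ray r / f radians off the axis. A picture is of the moment at which its call begins: read the wrist's pose just before it. camera_model takes no time and is no camera call; for the wrist camera it gives the pose at the moment of the call.
- sign_off(): hands the job in; it is judged then, once.
The state is a dict: "t": time; "joint_positions": joint angles; "joint_velocities": joint speeds; "effort": joint torques, N m; "tool_pos": TCP position; "orientation": TCP orientation; "force": force on the tool from outside, world axes, zero at the start; "moment": the same for the moment, N m; "finger_gap": finger opening in m; "grasp_force": force on a finger pad.
Only numpy, scipy, OpenCV 4.12 (cv2) and the standard library are available. Lean on these libraries where they do the work, as an engineer would, in place of code of your own. Each camera call takes 0.05 s, during which the arm holds its last target. There are 200 camera calls.

### The job

The chainsaw on the bench is warm and about to be started: first push its front hand guard forward, away from the front handle, until the chain brake is fully on, then press the decompression valve, the plain flat-topped round button on top of the engine cover, right in so that it stays down, and draw back clear. Use light fingertip pushes only, never leaning hard on the saw, and grasp or lift nothing. Leave the primer bulb, choke lever and stop switch as they are, and everything lying round the saw where it is.

Things in the scene. Friction and masses are not known exactly. Their poses are not given: they have to be found in the camera images.
- saw: orange chainsaw, upright on the bench, its rear handle clamped down, so it does not shift. Origin on the bench under the middle of the housing (235 x 210 mm); x forward along the guide bar, y to its left (pull-starter side), z up. Flat top of the engine cover 185 mm up; behind it (x below -70 mm) the filter cover, 175 mm up, its twist lock to 191 mm. The bar lies at y = -79 mm, to x = 461 mm.
- guard (a joint): angle of the front hand guard (chain-brake lever): 0 = back, brake off; 0.35 rad = fully forward against its stop, brake on. Starts between 0 and 0.08. Hinged crosswise at x = 85 mm in the saw's frame, 128 mm above the bench. It stays wherever it is left; moving it takes about 7 N at its upper bar (friction only, no spring, no click).
- guard_face (a point): middle of the back face (handle side) of the guard's upper bar. Black upright frame with openings, 150 mm wide, 9 mm thick, just ahead of the front handle; brake off, its top edge is 290 mm above the bench and this point 17 mm below that edge. The point moves about 50 mm forward and 13 mm down as the brake goes on. Axes: x forward, square to the face; y left; z up. On the saw's middle line (y = 0).
- handle_mid (a point): middle of the black tubular front handle on its centre line: the tube, 25 mm thick, crosses over the saw from side to side here, its top 231 mm above the bench, about 39 mm of clear gap behind the hand guard's back face (brake off). y along the tube, x forward.
- valve (a joint): how far the decompression valve is pressed in: 0 = out, 0.007 m = fully in. It takes about 4 N and stays in when let go.
- valve_top (a point): centre of the top of the decompression valve: plain flat-topped round black button, 16 mm across, 15 mm proud of the flat engine cover in a round collar (31 mm across, 2 mm high), on the cover's left half (x = -15, y = 30 mm in the saw's frame), 200 mm above the bench when out. Pressed straight down; fully in it still stands 8 mm above the cover. z up.
- primer (a joint): how far the primer bulb is pressed, 0 = untouched, 0.008 m = flat; springs back. Not to be pressed.
- primer_top (a point): top of the primer bulb: a domed black rubber bulb 24 mm across, on a grey ledge on the saw's left, beside the filter cover, 136 mm above the bench. To be left alone.
- choke (a joint): angle of the choke lever (rad), 0 = run; stays where it is put. Not to be moved.
- choke_tip (a point): tip of the choke lever: a black lever 38 mm long on the right rear side of the filter cover, about 145 mm above the bench. To be left alone.
- stop_switch (a joint): travel of the stop switch (m), 0 = run; stays where it is put. Not to be moved.
- stop_switch_top (a point): top of the stop switch: a small black slide, 22 x 12 mm, on top of the rear handle just behind the filter cover (x = -172, y = 0 mm in the saw's frame), 157 mm above the bench. To be left alone.
- spray_can: loose aerosol can, 65 mm diameter, 190 mm tall, upright. Bystander; origin at its underside.
- oil_bottle: loose amber squeeze bottle, 58 mm diameter, 150 mm tall, upright. Bystander; origin at its underside.
- scrench: loose T-shaped steel bar tool, about 175 x 75 x 18 mm, lying ahead of the hand guard, on the left of the bar. Bystander; origin at its underside.
- file_guide: loose chain file in a flat steel guide with a wooden handle, about 260 x 32 x 18 mm, lying. Bystander; origin at its underside.
- spark_plug: loose spark plug, about 63 mm long, 21 mm thick, lying. Bystander; origin at its underside.
- nut_tray: loose shallow steel tray of nuts, 100 x 75 x 22 mm. Bystander; origin at its underside.
- screwdriver: loose yellow-handled screwdriver, about 200 mm long, lying. Bystander; origin at its underside.
- carton: loose small cardboard carton, 32 x 32 x 85 mm, upright. Bystander; origin at its underside.

How it is judged:
On the way, in this order (a step that is already met when the one before it is completed fails the run):
1. the hand guard is pushed fully forward (brake on) while the valve is still out (value of joint guard above 0.315 rad and value of joint valve below 0.002 m), for 0.2 s.
2. with the brake on, the decompression valve is pressed right in (value of joint guard above 0.315 rad and value of joint valve above 0.0055 m), for 0.2 s.
At the end, for the whole second after the job is handed in: Hand guard fully forward (over 0.315 of 0.35 rad) and decompression valve right in (over 5.5 of 7 mm), both staying so; primer bulb, choke lever and stop switch as they were; every loose thing within 20 mm of where it was and at rest; the robot clear of everything (all of step 2 and not (value of joint primer above 0.003 m or value of joint choke above 0.12 rad or value of joint choke below -0.12 rad or value of joint stop_switch above 0.002 m or value of joint stop_switch below -0.002 m) and distance of each of spray_can, oil_bottle, scrench, file_guide, spark_plug, nut_tray, screwdriver, carton from where it was at the start of the episode below 0.02 m and linear speed of each of spray_can, oil_bottle, scrench, file_guide, spark_plug, nut_tray, screwdriver, carton below 0.02 m/s); the robot touches nothing.
It fails at once if the primer bulb is pressed more than 3 mm, the choke lever moved more than 0.12 rad or the stop switch moved more than 2 mm (value of joint primer above 0.003 m or value of joint choke above 0.12 rad or value of joint choke below -0.12 rad or value of joint stop_switch above 0.002 m or value of joint stop_switch below -0.002 m).
It fails at once if the robot leans hard on the saw or pinches part of it (over 40 N of contact) (contact force between any of the fingers, the arm and saw above 40 N).
It fails at once if the decompression valve is pressed before the brake is on (value of joint valve above 0.003 m and value of joint guard below 0.28 rad).
It fails at once if a loose thing round the saw is lifted or shifted more than 20 mm (distance of any of spray_can, oil_bottle, scrench, file_guide, spark_plug, nut_tray, screwdriver, carton from where it was at the start of the episode above 0.02 m).
It also fails if it takes over 40 s, if anything falls off the work surface, if the arm or the gripper's body presses on something with over 40 N, if the wrist force passes 120 N, or if a joint passes its speed limit or range.

## Working session

There is one attempt and no reset: what is moved stays moved. The work goes in short steps, Python scripts to look and compute and a tool call to move; the robot and the scene stay as the last step left them, time stands still between calls to the robot, and variables do not carry over. Pictures are saved under pics/ and viewed, at most 10 in all, crops included, and the job is handed in when it is done.

Besides the shell and the picture viewer there is one more tool, called in YAML: its name, and indented under it one key for each argument. jog_arm: Moves the arm, as the interface text tells. Its arguments: {"type":"object","properties":{"motion":{"type":"array"},"jaw":{"type":"number"},"squeeze":{"type":"number"}},"required":["motion"]}

```bash
mkdir -p pics; python3 - <<'E'
from workcell import *
import cv2,numpy as np
for n in ("scene","side"):
    p,d=get_image(n); cv2.imwrite(f"pics/{n}.png",p); np.savez(f"{n}.npz",p=p,d=d)
    m=camera_model(n); print(n,np.round(m["mtx"],1).tolist(),np.round(m["cam_to_world"],3).tolist(),[k for k in m], (d>0).mean())
s=state();print(s)
E
```

```text
scene [[439.8, 0.0, 318.8], [0.0, 439.8, 235.0], [0.0, 0.0, 1.0]] [[0.145, -0.6, 0.787, 1.404], [0.989, 0.081, -0.12, -0.086], [0.009, 0.796, 0.605, 0.814], [0.0, 0.0, 0.0, 1.0]] ['mtx', 'cam_to_world'] 0.9959798177083333
side [[546.6, 0.0, 313.2], [0.0, 546.6, 234.0], [0.0, 0.0, 1.0]] [[-0.809, 0.33, -0.487, 0.023], [-0.588, -0.44, 0.679, 0.764], [0.01, 0.835, 0.55, 0.777], [0.0, 0.0, 0.0, 1.0]] ['mtx', 'cam_to_world'] 0.9962434895833333
{'t': 0.1, 'joint_positions': array([-8.52389041e-01,  3.85449477e-01,  6.77803788e-03, -4.17422079e-04,
       -1.19401644e+00, -2.58595608e-01]), 'joint_velocities': array([-0.00050057, -0.00205299,  0.002102  ,  0.00301801,  0.00029832,
       -0.0020142 ]), 'effort': array([ 1.61041844e-04, -3.91689241e+01,  1.87935126e+01,  4.23187315e+00,
        1.34535177e-02, -6.38292227e-05]), 'tool_pos': array([ 0.27713218, -0.55960038,  0.22159591]), 'orientation': array([-2.27810785e-01,  9.73704942e-01,  9.26198014e-04, -2.72547439e-04]), 'force': array([-0.0181239 ,  0.18108891, -0.40257374]), 'moment': array([ 0.02559929, -0.02454679,  0.02852305]), 'grasp_force': 0.0, 'finger_gap': 0.08705265652539951}
```

View pics/scene.png

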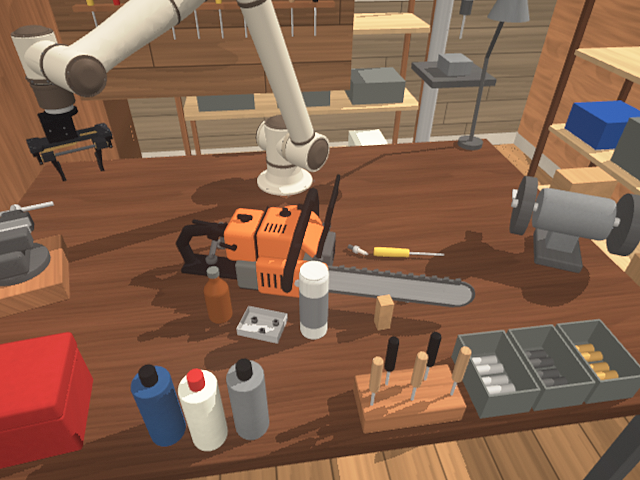

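View pics/side.png

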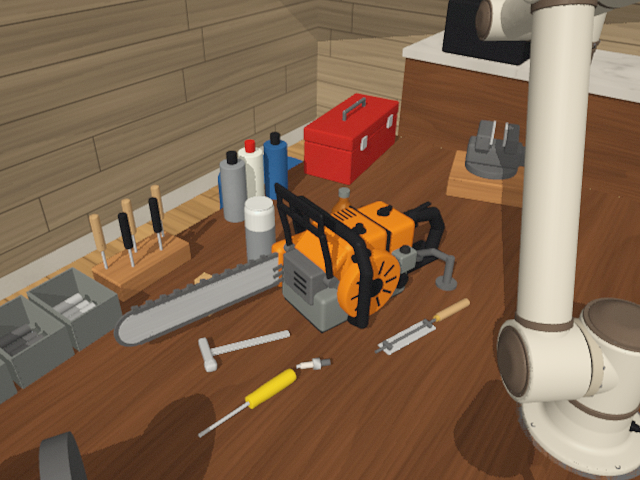

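The scene view shows the saw at about (270,240), with its bar pointing right to (470,292). The black handle and guard stand near (290,240) and (328,225). The side view shows the guard at (300,215), the handle at (350,240) and black buttons on the cover near (345,210) and (385,210). Next I'll fuse both depth images into a top-down map.

```bash
cat > h.py <<'E'
from workcell import *
import numpy as np, cv2
def cloud(n):
    z=np.load(f"{n}.npz"); m=camera_model(n); K=m["mtx"]; T=m["cam_to_world"]
    v,u=np.indices(z["d"].shape); d=z["d"]
    P=np.stack([(u-K[0,2])/K[0,0]*d,-(v-K[1,2])/K[1,1]*d,-d],-1)
    return P@T[:3,:3].T+T[:3,3], z["p"], d>0
def hsv(p): return cv2.cvtColor(p,cv2.COLOR_BGR2HSV)
E
python3 - <<'E'
from h import *
S=1000; x0,y0=0.2,-0.45   # 1px=1.25mm... 
res=0.0012; W,H=780,480
img=np.full((H,W,3),60,np.uint8); zb=np.full((H,W),-1.)
for n in ("side","scene"):
    P,p,ok=cloud(n)
    h=hsv(p); org=ok&(h[...,0]>5)&(h[...,0]<16)&(h[...,1]>200)&(h[...,2]>120)
    z=P[...,2]
    m=org&(z>0.181)&(z<0.189)&(P[...,0]<.9)&(P[...,0]>.3)&(abs(P[...,1])<.4)
    q=P[m][:,:2].astype(np.float32); print(n,m.sum(),z[m].mean(),q.min(0),q.max(0),cv2.minAreaRect(q))
    m=org&(z>0.171)&(z<0.178)&(P[...,0]<.9)&(P[...,0]>.3)&(abs(P[...,1])<.4)
    q=P[m][:,:2].astype(np.float32); print(' filt',m.sum(),cv2.minAreaRect(q))
    # bar tip: farthest bar pixel
    grey=ok&(h[...,1]<60)&(z>0.03)&(z<0.13)&(P[...,1]>0.12)&(P[...,1]<0.6)&(P[...,0]>.3)&(P[...,0]<.9)
    q=P[grey]; print(' bar',grey.sum(), q.max(0) if len(q) else '', cv2.fitLine(q[:,:2].astype(np.float32),cv2.DIST_HUBER,0,.01,.01).ravel())
    for (X,Y,Z),c in zip(P[ok],p[ok]):
        i=int((X-x0)/res); j=int((Y-y0)/res)
        if 0<=i<H and 0<=j<W and Z<0.4 and Z>zb[i,j]:
            zb[i,j]=Z; img[i,j]=c
np.save("zb.npy",zb)
cv2.imwrite("pics/top.png",img)
cv2.imwrite("pics/toph.png",cv2.applyColorMap(np.clip(zb/.3*255,0,255).astype(np.uint8),cv2.COLORMAP_JET))
E
```

```text
side 374 0.18406597907418468 [ 0.40923956 -0.14815766] [0.57438946 0.08117548] ((0.5060906410217285, -0.02251593768596649), (0.1421002447605133, 0.21768392622470856), 18.291683197021484)
 filt 352 ((0.4676339030265808, -0.06005379557609558), (0.2032672017812729, 0.18705317378044128), 71.81121826171875)
 bar 8710 [0.89992018 0.59963556 0.12992023] [0.5008286  0.86554646 0.7428719  0.33349305]<stdin>:10: RuntimeWarning: Mean of empty slice.
  ret = ret.dtype.type(ret / rcount)
Traceback (most recent call last):
ValueError: zero-size array to reduction operation minimum which has no identity
```

```bash
python3 - <<'E'
from h import *
x0,y0=0.25,-0.4; res=0.0012; W,H=760,500
img=np.full((H,W,3),60,np.uint8); zb=np.full((H,W),-1.)
for n in ("side","scene"):
    P,p,ok=cloud(n)
    h=hsv(p); z=P[...,2]
    org=ok&(h[...,0]>4)&(h[...,0]<18)&(h[...,1]>170)&(h[...,2]>170)&(P[...,0]<.8)&(P[...,0]>.35)&(abs(P[...,1])<.25)
    print(n,org.sum(),np.histogram(z[org],bins=np.arange(.1,.22,.006)))
    if n=="scene": print(P[210,285],P[215,240],p[222,270],h[222,270])
    for (X,Y,Z),c in zip(P[ok],p[ok]):
        i=int((X-x0)/res); j=int((Y-y0)/res)
        if 0<=i<H and 0<=j<W and Z<0.4 and Z>zb[i,j]:
            zb[i,j]=Z; img[i,j]=c
np.save("zb.npy",zb)
cv2.imwrite("pics/top.png",img)
E
```

```text
side 5323 (array([110, 118, 142, 161, 255, 224, 316, 352, 360, 341, 359, 378, 790,
       473, 316,   0,   1,   2,  14]), array([0.1  , 0.106, 0.112, 0.118, 0.124, 0.13 , 0.136, 0.142, 0.148,
       0.154, 0.16 , 0.166, 0.172, 0.178, 0.184, 0.19 , 0.196, 0.202,
       0.208, 0.214]))
scene 3405 (array([105, 123, 156, 182, 336, 117, 140, 140, 155, 144, 186, 349, 178,
       508,  53,   1,   2,   0,   2]), array([0.1  , 0.106, 0.112, 0.118, 0.124, 0.13 , 0.136, 0.142, 0.148,
       0.154, 0.16 , 0.166, 0.172, 0.178, 0.184, 0.19 , 0.196, 0.202,
       0.208, 0.214]))
[ 0.48967756 -0.03254991  0.19816328] [ 0.48334431 -0.14464644  0.18889506] [ 90 163 255] [ 13 165 255]
```

View pics/top.png

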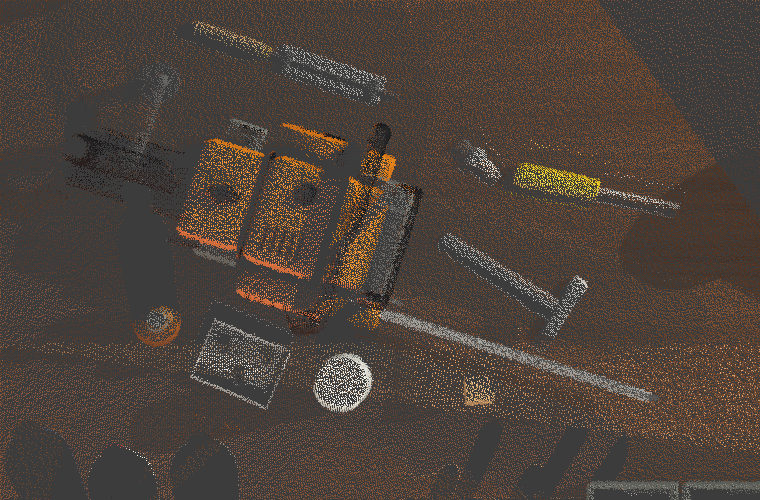

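The top-down map shows the valve disc at about (303,193), the twist lock at (222,193) and the bar from (385,312) to (652,397). The handle runs from (382,130) to (310,325), and the guard from (418,190) to (380,305). Now I'll refine the saw frame.

```bash
python3 - <<'E'
from h import *
A=[];
f0=np.array([.303,.953])
for n in ("side","scene"):
    P,p,ok=cloud(n); X=P[ok]
    h=hsv(p)[ok]
    # bar: top-edge points in area
    rel=X[:,:2]-[0.5126,-0.029]; a=rel@f0; b=rel@[-f0[1],f0[0]]
    m=(a>.16)&(a<.50)&(abs(b+.079)<.025)&(X[:,2]>.04)&(X[:,2]<.2)
    q=X[m]; L=cv2.fitLine(q[:,:2].astype(np.float32),cv2.DIST_HUBER,0,.001,.001).ravel(); L=L*np.sign(L[1]) if False else L
    d=L[:2]*np.sign(L[1]); print(n,'bar',m.sum(),d,np.degrees(np.arctan2(d[1],d[0])),'pt',L[2:],'tip a',np.percentile((q[:,:2]-L[2:])@d,99.8))
    m=(np.hypot(X[:,0]-.480,X[:,1]+.035)<.02)&(X[:,2]>.194)&(X[:,2]<.206)
    q=X[m]; print(' valve',m.sum(),q.mean(0),q.min(0),q.max(0), cv2.minEnclosingCircle(q[:,:2].astype(np.float32)))
    m=(np.hypot(X[:,0]-.482,X[:,1]+.134)<.03)&(X[:,2]>.186)&(X[:,2]<.194)
    q=X[m]; print(' lock',m.sum(),q.mean(0))
    rel=X[:,:2]-[0.5126,-0.029]; a=rel@f0; b=rel@[-f0[1],f0[0]]
    for lo in np.arange(.20,.30,.01):
        m=(a>.0)&(a<.2)&(abs(b)<.11)&(X[:,2]>lo)&(X[:,2]<lo+.01)&(h[:,2]<90)
        if m.sum()>5: print('  z',round(lo,3),m.sum(),'a pct',np.round(np.percentile(a[m],[2,25,50,75,98]),4),'b',np.round(np.percentile(b[m],[2,50,98]),3))
E
```

```text
side bar 5315 [0.30035347 0.953828  ] 72.521164 pt [0.6832878 0.2508971] tip a 0.14485072259630094
 valve 43 [ 0.48132562 -0.0292126   0.19820621] [ 0.47485835 -0.04008936  0.19406623] [ 0.49006379 -0.02107811  0.20115625] ((0.480939120054245, -0.031078362837433815), 0.009694465436041355)
 lock 60 [ 0.48092769 -0.12922425  0.18893666]
  z 0.2 88 a pct [0.0537 0.0596 0.1021 0.1073 0.1101] b [-0.07   0.072  0.109]
  z 0.21 204 a pct [0.0446 0.0587 0.0603 0.0629 0.1117] b [-0.068  0.073  0.109]
  z 0.22 509 a pct [0.0427 0.0493 0.0543 0.0588 0.114 ] b [-0.079  0.051  0.102]
  z 0.23 241 a pct [0.0456 0.0514 0.1135 0.1154 0.1175] b [-0.076 -0.001  0.074]
  z 0.24 260 a pct [0.1082 0.1129 0.1148 0.116  0.1176] b [-0.068  0.003  0.072]
  z 0.25 106 a pct [0.1099 0.1138 0.116  0.1173 0.1189] b [-0.069  0.018  0.07 ]
  z 0.26 107 a pct [0.1136 0.1173 0.1182 0.1189 0.1203] b [-0.07   0.016  0.072]
  z 0.27 226 a pct [0.1136 0.1189 0.1195 0.1201 0.1215] b [-0.069  0.008  0.073]
  z 0.28 332 a pct [0.1129 0.1168 0.1189 0.12   0.1216] b [-0.07   0.008  0.072]
scene bar 3345 [0.29954433 0.9540823
[... 324 characters left out ...]
567 0.0677 0.0989 0.1035 0.1077] b [-0.104 -0.077  0.094]
  z 0.21 104 a pct [0.0386 0.0536 0.0581 0.059  0.1095] b [-0.109 -0.078  0.093]
  z 0.22 447 a pct [0.0371 0.0439 0.0495 0.0545 0.108 ] b [-0.102 -0.024  0.086]
  z 0.23 37 a pct [0.0478 0.1073 0.1118 0.1137 0.1153] b [-0.079 -0.075  0.06 ]
  z 0.24 29 a pct [0.1046 0.1089 0.1132 0.1142 0.1153] b [-0.076 -0.073  0.06 ]
  z 0.25 16 a pct [0.1088 0.1105 0.1132 0.114  0.1157] b [-0.077 -0.075  0.002]
  z 0.26 18 a pct [0.1085 0.1112 0.1156 0.1175 0.1177] b [-0.078 -0.076  0.039]
  z 0.27 28 a pct [0.1085 0.1134 0.1173 0.1178 0.1186] b [-0.079 -0.075  0.06 ]
  z 0.28 144 a pct [0.11   0.1126 0.115  0.1169 0.1185] b [-0.079 -0.016  0.061]
```

jog_arm:
  motion:
    - {"z": -0.05,"rz": -0.05}
    - {"z": -0.1,"rz": -0.1}
    - {"z": -0.14,"rz": -0.155}
    - {"z": -0.14,"rz": -0.21}
    - {"z": -0.14,"rz": -0.257}
  jaw: 1
  squeeze: 5

```text
invalid input at $.motion[0]: expected keys x, y, z, rx, ry, rz
```

```bash
cat >> h.py <<'E'
from scipy.spatial.transform import Rotation as R
f=np.array([.2998,.954,0]); l=np.array([-.954,.2998,0]); O=np.array([.5156,-.0282,0])
def W(a,b,z): return O+a*f+b*l+[0,0,z]
def rep(*targets):
    s=state(); r=R.from_quat(s["orientation"]); p=s["tool_pos"]
    Rt=np.stack([np.cross(l,[0,0,-1]),l,[0,0,-1]],1)
    print("t",round(s["t"],2),"p",p.round(4),"saw",np.round([(p-O)@f,(p-O)@l,p[2]],4),"F",s["force"].round(1),"gap",round(s["finger_gap"],4))
    print("rotvec/180 to go",np.degrees((r.inv()*R.from_matrix(Rt)).as_rotvec()/180).round(4))
    for t in targets: print(t,"shift",r.inv().apply(W(*t)-p).round(4))
E
python3 -c "
from h import *
rep((.085,0,.362),(.082,0,.255))"
```

```text
t 0.1 p [ 0.2771 -0.5596  0.2216] saw [-0.5784  0.0682  0.2216] F [-0.   0.2 -0.4] gap 0.0871
rotvec/180 to go [ 6.000e-04  2.000e-04 -2.568e-01]
(0.085, 0, 0.362) shift [-0.5083  0.4321 -0.1396]
(0.082, 0, 0.255) shift [-0.5062  0.4297 -0.0326]
```

All six keys are required in each row.

jog_arm:
  motion:
    - {"x": 0,"y": 0,"z": -0.05,"rx": 0,"ry": 0,"rz": -0.05}
    - {"x": 0,"y": 0,"z": -0.1,"rx": 0,"ry": 0,"rz": -0.1}
    - {"x": 0,"y": 0,"z": -0.14,"rx": 0,"ry": 0,"rz": -0.155}
    - {"x": 0,"y": 0,"z": -0.14,"rx": 0,"ry": 0,"rz": -0.21}
    - {"x": 0,"y": 0,"z": -0.14,"rx": 0,"ry": 0,"rz": -0.257}
  jaw: 1
  squeeze: 5

```text
t: 0.72
tool_pos: [0.2774, -0.5599, 0.3625]
orientation: [-0.594, 0.804, 0.0, 0.0]
force: [-0.8, 0.9, -0.8]
finger_gap: 0.0449
grasp_force: 0.0
```

```bash
python3 -c "
from h import *
rep((.085,0,.362),(.082,0,.255))"
```

```text
t 0.72 p [ 0.2774 -0.5599  0.3625] saw [-0.5786  0.0678  0.3625] F [-0.8  0.9 -0.8] gap 0.0449
rotvec/180 to go [-0.0001  0.0002  0.0019]
(0.085, 0, 0.362) shift [-0.6632 -0.0717  0.0009]
(0.082, 0, 0.255) shift [-0.6601 -0.0717  0.1079]
```

jog_arm:
  motion:
    - {"x": -0.06,"y": -0.006,"z": 0,"rx": 0,"ry": 0,"rz": 0.002}
    - {"x": -0.12,"y": -0.012,"z": 0,"rx": 0,"ry": 0,"rz": 0.002}
    - {"x": -0.18,"y": -0.018,"z": 0,"rx": 0,"ry": 0,"rz": 0.002}
    - {"x": -0.24,"y": -0.025,"z": 0,"rx": 0,"ry": 0,"rz": 0.002}
    - {"x": -0.3,"y": -0.032,"z": 0,"rx": 0,"ry": 0,"rz": 0.002}

```text
t: 1.35
tool_pos: [0.3978, -0.2814, 0.3623]
orientation: [-0.589, 0.808, 0.0, 0.0]
force: [1.8, -0.5, -0.7]
finger_gap: 0.0015
grasp_force: 0.0
```

jog_arm:
  motion:
    - {"x": -0.06,"y": -0.007,"z": 0,"rx": 0,"ry": 0,"rz": 0}
    - {"x": -0.12,"y": -0.014,"z": 0,"rx": 0,"ry": 0,"rz": 0}
    - {"x": -0.18,"y": -0.02,"z": 0,"rx": 0,"ry": 0,"rz": 0}
    - {"x": -0.24,"y": -0.027,"z": 0,"rx": 0,"ry": 0,"rz": 0}
    - {"x": -0.29,"y": -0.034,"z": 0,"rx": 0,"ry": 0,"rz": 0}

```text
t: 1.98
tool_pos: [0.5187, -0.0153, 0.3622]
orientation: [-0.59, 0.807, 0.0, -0.0]
force: [-0.1, -1.0, -0.0]
finger_gap: 0.0008
grasp_force: 0.0
```

```bash
python3 -c "
from h import *
rep((.082,0,.362),(.082,0,.255))
p,d=get_image('wrist'); cv2.imwrite('pics/w1.png',p); np.savez('wrist.npz',p=p,d=d)
"
```

```text
t 1.98 p [ 0.5187 -0.0153  0.3622] saw [0.0132 0.0009 0.3622] F [-0.1 -1.  -0. ] gap 0.0008
rotvec/180 to go [ 0.0002 -0.     -0.0013]
(0.082, 0, 0.362) shift [-0.0688 -0.0007  0.0002]
(0.082, 0, 0.255) shift [-0.0688 -0.0007  0.1072]
```

View pics/w1.png

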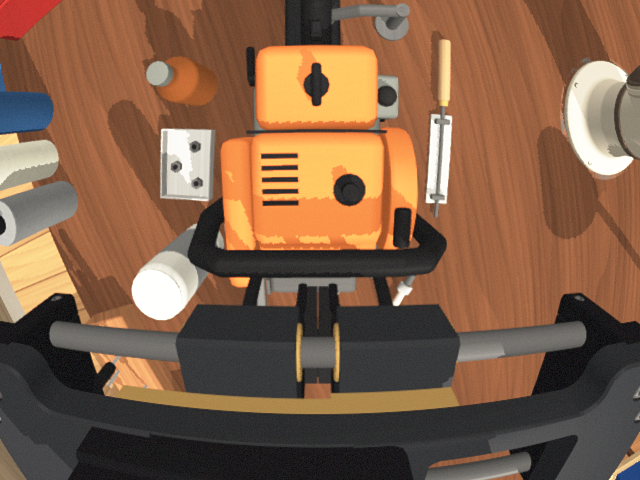

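The wrist view shows the valve at about (350,190), the twist lock at (316,84) and the handle tube crossing at row 262. The closed fingers at (318,352) are still behind the guard. I'll cross-check the valve by casting a ray.

```bash
python3 - <<'E'
from h import *
m=camera_model("wrist");K=m["mtx"];T=m["cam_to_world"]; print(K.round(1).tolist(),T[:3,3].round(3))
def ray(u,v,h):
    x=(u-K[0,2])/K[0,0]; y=(v-K[1,2])/K[1,1]; r=np.hypot(x,y); 
    d=T[:3,:3]@np.array([np.sin(r)*x/r,-np.sin(r)*y/r,-np.cos(r)])
    P=T[:3,3]+d*(h-T[2,3])/d[2]; return P.round(4),((P-O)@f).round(4),((P-O)@l).round(4)
p=np.load("wrist.npz")["p"]
c=cv2.medianBlur(cv2.cvtColor(p,cv2.COLOR_BGR2GRAY),3)[165:215,325:375]
mk=(c<45).astype(np.uint8); n,lab,st,ce=cv2.connectedComponentsWithStats(mk); print(st[1:],ce[1:]+[325,165])
print('valve',ray(350,190,.2),'lock',ray(316,84,.191),'handle front',ray(320,274,.2185),'handle back',ray(320,248,.2185))
E
```

```text
[[371.6, 0.0, 317.4], [0.0, 371.6, 241.6], [0.0, 0.0, 1.0]] [ 0.497 -0.089  0.524]
[[ 11  10  21  20 183]
 [ 19  33   1   1   1]
 [ 18  35  14   5  48]] [[344.47540984 182.26229508]
 [344.         198.        ]
 [348.625      202.1875    ]]
valve (array([ 0.4859, -0.0285,  0.2   ]), np.float64(-0.0092), np.float64(0.0283)) lock (array([ 0.4862, -0.1272,  0.191 ]), np.float64(-0.1033), np.float64(-0.0016)) handle front (array([0.5329, 0.0323, 0.2185]), np.float64(0.0629), np.float64(0.0017)) handle back (array([0.5256, 0.0091, 0.2185]), np.float64(0.0386), np.float64(0.0016))
```

jog_arm:
  motion:
    - {"x": -0.035,"y": 0,"z": 0,"rx": 0,"ry": 0,"rz": 0}
    - {"x": -0.068,"y": 0,"z": 0,"rx": 0,"ry": 0,"rz": 0}
    - {"x": -0.068,"y": 0,"z": 0.03,"rx": 0,"ry": 0,"rz": 0}
    - {"x": -0.068,"y": 0,"z": 0.05,"rx": 0,"ry": 0,"rz": 0}
    - {"x": -0.068,"y": 0,"z": 0.05,"rx": 0,"ry": 0,"rz": 0}

```text
t: 2.65
tool_pos: [0.5381, 0.0471, 0.3106]
orientation: [-0.59, 0.808, 0.001, -0.002]
force: [-0.3, -0.0, 1.1]
finger_gap: 0.0004
grasp_force: 0.0
```

```bash
python3 - <<'E'
from h import *
rep((.082,0,.255))
p,d=get_image('wrist'); cv2.imwrite('pics/w2.png',p)
p,d=get_image('side'); cv2.imwrite('pics/s2.png',cv2.resize(p[60:360,200:500],(600,600)))
E
```

```text
t 2.65 p [0.5381 0.0471 0.3106] saw [0.0785 0.0011 0.3106] F [-0.3 -0.   1.1] gap 0.0004
rotvec/180 to go [ 0.0013 -0.0008 -0.0017]
(0.082, 0, 0.255) shift [-0.0036 -0.0013  0.0556]
```

View pics/s2.png

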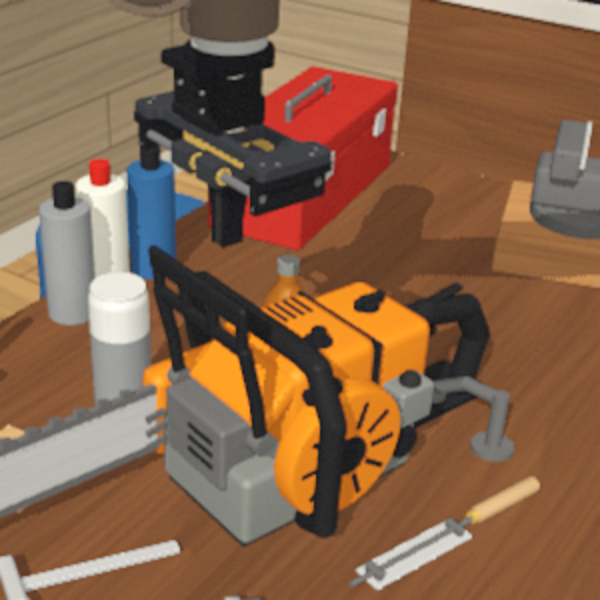

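The side crop shows the fingertips at (228,240), above and behind the guard's top bar, which runs (155,252) to (245,320). The way down into the gap is clear.

jog_arm:
  motion:
    - {"x": -0.002,"y": -0.001,"z": 0.02,"rx": 0,"ry": 0,"rz": 0}
    - {"x": -0.003,"y": -0.001,"z": 0.04,"rx": 0,"ry": 0,"rz": 0}
    - {"x": -0.003,"y": -0.001,"z": 0.054,"rx": 0,"ry": 0,"rz": 0}
    - {"x": -0.003,"y": -0.001,"z": 0.054,"rx": 0,"ry": 0,"rz": 0}

```text
t: 3.25
tool_pos: [0.5408, 0.0496, 0.2583]
orientation: [-0.589, 0.808, 0.0, -0.001]
force: [-0.0, -0.4, 0.8]
finger_gap: 0.0004
grasp_force: 0.0
```

jog_arm:
  motion:
    - {"x": -0.006,"y": 0,"z": 0,"rx": 0,"ry": 0,"rz": 0}
    - {"x": -0.012,"y": 0,"z": 0,"rx": 0,"ry": 0,"rz": 0}
    - {"x": -0.018,"y": 0,"z": 0,"rx": 0,"ry": 0,"rz": 0}
    - {"x": -0.024,"y": 0,"z": 0,"rx": 0,"ry": 0,"rz": 0}
    - {"x": -0.03,"y": 0,"z": 0,"rx": 0,"ry": 0,"rz": 0}

```text
t: 3.88
tool_pos: [0.549, 0.0762, 0.2576]
orientation: [-0.589, 0.808, -0.001, -0.003]
force: [0.7, -8.1, -3.3]
finger_gap: 0.0003
grasp_force: 3.9
```

```bash
python3 -c "
from h import *
rep((.1475,0,.255))"
```

```text
t 3.88 p [0.549  0.0762 0.2576] saw [ 0.1096 -0.0006  0.2576] F [ 0.7 -8.1 -3.3] gap 0.0003
rotvec/180 to go [ 0.0009 -0.002  -0.002 ]
(0.1475, 0, 0.255) shift [-0.0379  0.0008  0.0023]
```

jog_arm:
  motion:
    - {"x": -0.006,"y": 0,"z": 0,"rx": 0,"ry": 0,"rz": 0}
    - {"x": -0.012,"y": 0,"z": 0,"rx": 0,"ry": 0,"rz": 0}
    - {"x": -0.018,"y": 0,"z": 0.001,"rx": 0,"ry": 0,"rz": 0}
    - {"x": -0.024,"y": 0,"z": 0.002,"rx": 0,"ry": 0,"rz": 0}
    - {"x": -0.028,"y": 0,"z": 0.002,"rx": 0,"ry": 0,"rz": 0}

```text
t: 4.5
tool_pos: [0.5551, 0.1014, 0.2535]
orientation: [-0.589, 0.808, 0.0, -0.008]
force: [-3.4, -15.4, -5.1]
finger_gap: 0.0007
grasp_force: 7.7
```

jog_arm:
  motion:
    - {"x": -0.002,"y": 0,"z": 0,"rx": 0,"ry": 0,"rz": 0}
    - {"x": -0.004,"y": 0,"z": 0,"rx": 0,"ry": 0,"rz": 0}
    - {"x": -0.005,"y": 0,"z": 0,"rx": 0,"ry": 0,"rz": 0}

```text
t: 4.88
tool_pos: [0.5551, 0.1018, 0.2535]
orientation: [-0.588, 0.809, -0.002, -0.012]
force: [-3.1, -22.2, -5.4]
finger_gap: 0.001
grasp_force: 10.9
```

```bash
python3 -c "
from h import *
rep((.1475,0,.255))"
```

```text
t 4.88 p [0.5551 0.1018 0.2535] saw [0.1358 0.0013 0.2535] F [ -3.1 -22.2  -5.4] gap 0.001
rotvec/180 to go [ 0.0036 -0.0067 -0.0026]
(0.1475, 0, 0.255) shift [-0.0116 -0.0012 -0.0018]
```

The force rises to 22 N with no more travel, so the guard is probably at its stop. I'll check its angle in the depth images.

```bash
python3 - <<'E'
from h import *
def top(P,ok,h,tag):
    X=P[ok]; a=(X-O)@f; b=(X-O)@l; hh=h[ok]
    m0=(a>.085)&(a<.2)&(abs(b)>.025)&(abs(b)<.076)&(X[:,2]>.15)&(X[:,2]<.295)&(hh[:,2]<90)&(a-.085>.1*(X[:,2]-.128))
    zt=np.percentile(X[m0,2],98); m=m0&(X[:,2]>.23)
    print(tag,m.sum(),'ztop',zt.round(4),'a near top',np.percentile(a[m0&(X[:,2]>zt-.006)],[5,50,95]).round(4), 'lean',np.polyfit(X[m,2],a[m],1).round(3))
for n in ("side","scene"):
    P,p,ok=cloud(n); top(P,ok,hsv(p),n+' before')
for n in ("side","scene"):
    p,d=get_image(n); np.savez(f"{n}2.npz",p=p,d=d)
    P,p,ok=cloud.__wrapped__(n) if hasattr(cloud,'__wrapped__') else (None,p,d>0)
    m=camera_model(n);K=m["mtx"];T=m["cam_to_world"];v,u=np.indices(d.shape)
    P=np.stack([(u-K[0,2])/K[0,0]*d,-(v-K[1,2])/K[1,1]*d,-d],-1)@T[:3,:3].T+T[:3,3]
    top(P,ok,hsv(p),n+' now')
    if n=="side": cv2.imwrite('pics/s3.png',cv2.resize(p[100:350,220:470],(600,600)))
E
```

```text
side before 785 ztop 0.2882 a near top [0.1123 0.1168 0.1195] lean [0.096 0.09 ]
scene before 194 ztop 0.2868 a near top [0.1088 0.1132 0.1165] lean [0.09  0.088]
side now 490 ztop 0.2748 a near top [0.155  0.1595 0.1617] lean [0.4   0.051]
scene now 163 ztop 0.2724 a near top [0.1503 0.1547 0.1586] lean [0.428 0.038]
```

View pics/s3.png

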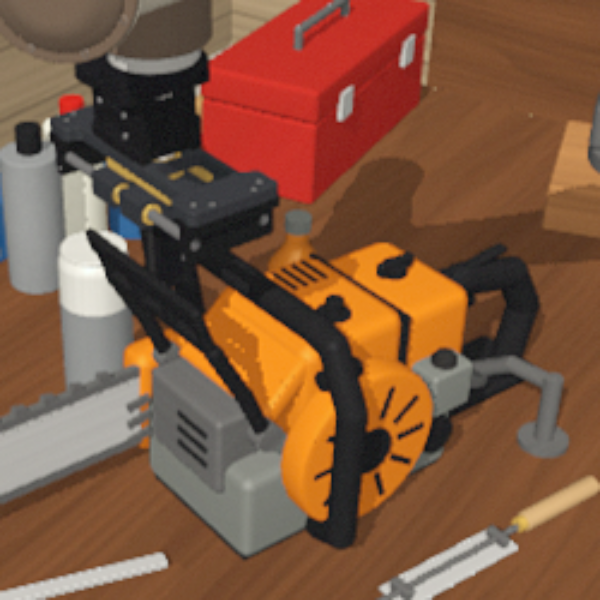

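The guard's lean went from 0.09 to 0.39 rad, its top dropped 14 mm, and motion stalled at 22 N. It is at its stop. I'll back off, rise and move over the valve.

jog_arm:
  motion:
    - {"x": 0.015,"y": 0,"z": 0,"rx": 0,"ry": 0,"rz": 0}
    - {"x": 0.03,"y": 0,"z": 0,"rx": 0,"ry": 0,"rz": 0}
    - {"x": 0.05,"y": 0,"z": -0.03,"rx": 0,"ry": 0,"rz": 0}
    - {"x": 0.09,"y": 0,"z": -0.05,"rx": 0,"ry": 0,"rz": 0}
    - {"x": 0.09,"y": 0,"z": -0.05,"rx": 0,"ry": 0,"rz": 0}

```text
t: 5.6
tool_pos: [0.5334, 0.023, 0.3098]
orientation: [-0.589, 0.808, -0.001, 0.003]
force: [-0.1, 0.3, 0.0]
finger_gap: 0.0005
grasp_force: 0.0
```

```bash
python3 -c "
from h import *
rep((-.013,.029,.30),(-.013,.029,.225))
p,d=get_image('wrist'); cv2.imwrite('pics/w3.png',p)
m=camera_model('wrist');np.savez('w3.npz',K=m['mtx'],T=m['cam_to_world'],d=d)"
```

```text
t 5.6 p [0.5334 0.023  0.3098] saw [ 0.0542 -0.0016  0.3098] F [-0.1  0.3  0. ] gap 0.0005
rotvec/180 to go [-0.0018  0.0013 -0.0023]
(-0.013, 0.029, 0.3) shift [0.0675 0.0302 0.0094]
(-0.013, 0.029, 0.225) shift [0.0678 0.0306 0.0843]
```

View pics/w3.png

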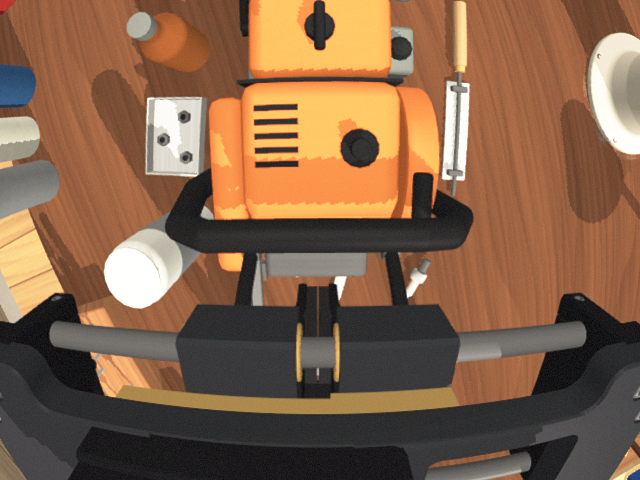

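The wrist view shows the button top at about (361,149) in its collar at (360,148). The guard is ahead of the fingers and out of contact.

```bash
python3 - <<'E'
from h import *
z=np.load('w3.npz');K,T=z['K'],z['T']
for u,v,h in ((361,149,.2),(360,148,.187),(319,26,.191)):
    x=(u-K[0,2])/K[0,0]; y=(v-K[1,2])/K[1,1]; r=np.hypot(x,y)
    d=T[:3,:3]@np.array([np.sin(r)*x/r,-np.sin(r)*y/r,-np.cos(r)])
    P=T[:3,3]+d*(h-T[2,3])/d[2]; print(P.round(4),((P-O)@f).round(4),((P-O)@l).round(4))
E
```

```text
[ 0.4835 -0.0296  0.2   ] -0.0109 0.0302
[ 0.4828 -0.0294  0.187 ] -0.0109 0.0309
[ 0.4837 -0.1282  0.191 ] -0.1049 0.0004
```

jog_arm:
  motion:
    - {"x": 0.035,"y": 0.015,"z": 0,"rx": 0,"ry": 0,"rz": 0}
    - {"x": 0.066,"y": 0.03,"z": 0,"rx": 0,"ry": 0,"rz": 0}
    - {"x": 0.066,"y": 0.03,"z": 0.03,"rx": 0,"ry": 0,"rz": 0}
    - {"x": 0.066,"y": 0.03,"z": 0.06,"rx": 0,"ry": 0,"rz": 0}
    - {"x": 0.066,"y": 0.03,"z": 0.06,"rx": 0,"ry": 0,"rz": 0}

```text
t: 6.28
tool_pos: [0.4827, -0.0292, 0.2442]
orientation: [-0.59, 0.808, 0.001, -0.002]
force: [0.3, 0.7, -0.4]
finger_gap: 0.0005
grasp_force: 0.0
```

```bash
python3 -c "
from h import *
rep((-.013,.029,.205),(-.013,.029,.192))"
```

```text
t 6.28 p [ 0.4827 -0.0292  0.2442] saw [-0.0108  0.0311  0.2442] F [ 0.3  0.7 -0.4] gap 0.0005
rotvec/180 to go [ 0.0016 -0.0007 -0.0015]
(-0.013, 0.029, 0.205) shift [ 0.0021 -0.0023  0.0392]
(-0.013, 0.029, 0.192) shift [ 0.0021 -0.0024  0.0522]
```

jog_arm:
  motion:
    - {"x": 0.001,"y": -0.001,"z": 0.02,"rx": 0,"ry": 0,"rz": 0}
    - {"x": 0.001,"y": -0.001,"z": 0.036,"rx": 0,"ry": 0,"rz": 0}
    - {"x": 0.001,"y": -0.001,"z": 0.042,"rx": 0,"ry": 0,"rz": 0}
    - {"x": 0.001,"y": -0.001,"z": 0.045,"rx": 0,"ry": 0,"rz": 0}
    - {"x": 0.001,"y": -0.001,"z": 0.048,"rx": 0,"ry": 0,"rz": 0}

```text
t: 6.9
tool_pos: [0.4855, -0.0306, 0.1995]
orientation: [-0.59, 0.808, -0.001, 0.001]
force: [-2.1, 1.2, 4.0]
finger_gap: 0.0003
grasp_force: 1.9
```

jog_arm:
  motion:
    - {"x": 0,"y": 0,"z": 0.001,"rx": 0,"ry": 0,"rz": 0}
    - {"x": 0,"y": 0,"z": 0.002,"rx": 0,"ry": 0,"rz": 0}
    - {"x": 0,"y": 0,"z": 0.003,"rx": 0,"ry": 0,"rz": 0}

```text
t: 7.28
tool_pos: [0.4855, -0.0307, 0.1962]
orientation: [-0.59, 0.808, -0.0, 0.001]
force: [0.6, 1.9, 3.5]
finger_gap: 0.0005
grasp_force: 1.9
```

jog_arm:
  motion:
    - {"x": 0,"y": 0,"z": 0.001,"rx": 0,"ry": 0,"rz": 0}
    - {"x": 0,"y": 0,"z": 0.002,"rx": 0,"ry": 0,"rz": 0}
    - {"x": 0,"y": 0,"z": 0.003,"rx": 0,"ry": 0,"rz": 0}

```text
t: 7.65
tool_pos: [0.4855, -0.0307, 0.1933]
orientation: [-0.59, 0.808, -0.0, 0.001]
force: [-1.1, 3.7, 9.8]
finger_gap: -0.0
grasp_force: 5.1
```

jog_arm:
  motion:
    - {"x": 0,"y": 0,"z": 0.001,"rx": 0,"ry": 0,"rz": 0}
    - {"x": 0,"y": 0,"z": 0.001,"rx": 0,"ry": 0,"rz": 0}

```text
t: 7.9
tool_pos: [0.4855, -0.0307, 0.1933]
orientation: [-0.59, 0.808, -0.001, 0.001]
force: [-2.0, 3.6, 10.6]
finger_gap: 0.0005
grasp_force: 5.8
```

The button bottomed at z = 0.193, the expected fully-in height, with the force rising. I'll hold briefly, then withdraw.

jog_arm:
  motion:
    - {"x": 0,"y": 0,"z": 0.001,"rx": 0,"ry": 0,"rz": 0}
    - {"x": 0,"y": 0,"z": 0.001,"rx": 0,"ry": 0,"rz": 0}
    - {"x": 0,"y": 0,"z": -0.02,"rx": 0,"ry": 0,"rz": 0}
    - {"x": 0,"y": 0,"z": -0.06,"rx": 0,"ry": 0,"rz": 0}
    - {"x": 0,"y": 0,"z": -0.11,"rx": 0,"ry": 0,"rz": 0}

```text
t: 8.52
tool_pos: [0.4828, -0.0314, 0.3005]
orientation: [-0.589, 0.808, 0.002, -0.003]
force: [0.5, 0.2, -0.1]
finger_gap: 0.0005
grasp_force: 0.0
```

jog_arm:
  motion:
    - {"x": 0,"y": 0,"z": -0.03,"rx": 0,"ry": 0,"rz": 0}
    - {"x": 0,"y": 0,"z": -0.06,"rx": 0,"ry": 0,"rz": 0}
    - {"x": 0,"y": 0,"z": -0.06,"rx": 0,"ry": 0,"rz": 0}
    - {"x": 0,"y": 0,"z": -0.06,"rx": 0,"ry": 0,"rz": 0}

```text
t: 9.02
tool_pos: [0.4837, -0.031, 0.3597]
orientation: [-0.589, 0.808, 0.001, -0.002]
force: [-0.1, -0.0, 0.3]
finger_gap: 0.0006
grasp_force: 0.0
```

```bash
python3 - <<'E'
from h import *
rep()
V=np.array([.4835,-.0305])
for n in ("side","scene"):
    p,d=get_image(n); np.savez(f"{n}9.npz",p=p,d=d)
    if n=="side": cv2.imwrite('pics/s9.png',cv2.resize(p[120:370,230:480],(600,600)))
    m=camera_model(n);K=m["mtx"];T=m["cam_to_world"];v,u=np.indices(d.shape)
    X=(np.stack([(u-K[0,2])/K[0,0]*d,-(v-K[1,2])/K[1,1]*d,-d],-1)@T[:3,:3].T+T[:3,3]).reshape(-1,3)
    a=(X-O)@f;b=(X-O)@l;hv=hsv(p)[...,2].ravel()
    q=X[(np.hypot(*(X[:,:2]-V).T)<.012)&(X[:,2]<.25)]; print(n,'valve z max',np.percentile(q[:,2],[50,95,100]).round(4))
    g=(a>.09)&(a<.2)&(abs(b)<.076)&(X[:,2]>.23)&(X[:,2]<.3)&(hv<90)
    print(' guard ztop',np.percentile(X[g,2],98).round(4),'lean',np.polyfit(X[g,2],a[g],1).round(3))
E
```

```text
t 9.03 p [ 0.4837 -0.031   0.3597] saw [-0.0123  0.0296  0.3597] F [-0.1 -0.   0.3] gap 0.0006
rotvec/180 to go [ 0.0012 -0.0005 -0.0019]
side valve z max [0.1899 0.1933 0.1939]
 guard ztop 0.2753 lean [0.394 0.053]
scene valve z max [0.1881 0.1915 0.1924]
 guard ztop 0.2735 lean [0.445 0.034]
```

View pics/s9.png

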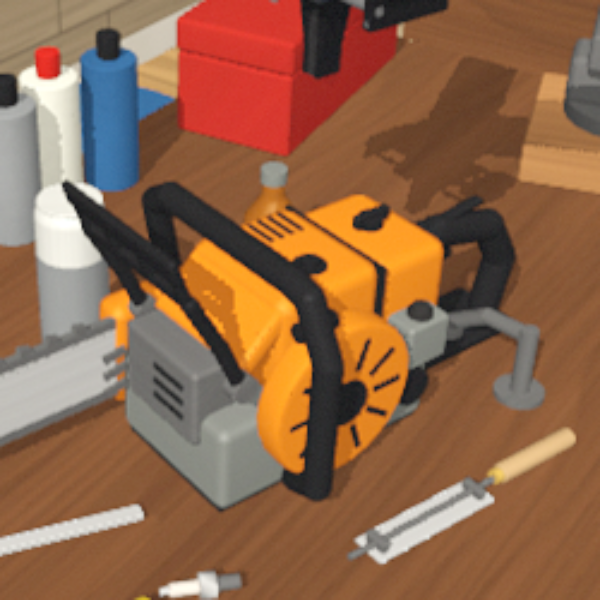

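The picture shows the guard leaning fully forward at (120,240) and the valve down at (310,264), with the loose things in view undisturbed and the gripper well clear. I'm handing it in.

```bash
python3 -c "
from workcell import *
print(sign_off())"
```

```text
the job is handed in; nothing more can be done
None
```

I handed the job in at about 9 s: the camera and force readings show the chain brake fully on and the decompression valve pressed right in and staying down, with the arm drawn clear; the sign-off gave no verdict.

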